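# Hang the vial shelf on the detector's stud

## Task

Swing the dust cover on the front of the detector fully aside to its stop, so that the headed stud behind it is uncovered. Then hang the small vial shelf upright on that stud: slip the wide part of its keyhole over the stud's head, slide the shelf down until the stud sits in the end of the narrow slot, and let go. Leave the timer, the small beaker and the jar where they stand.

Things in the scene. Friction and masses are not known exactly. Their poses are not given: they have to be found in the camera images.
- detector: White box-shaped instrument, fixed to the worktop, 80 deep (x) x 210 wide (y) x 184 mm high. Origin: centre of its underside; at yaw 0 x points away from the robot, y to the left, z up. Its upright front face is 40 mm in front of the origin (x = -0.040 in its frame). The stud and the cover's pin stand out from this face; nothing stands on its flat top.
- stud (a point): Point on the axis of the steel headed stud, half-way along its neck, 4.5 mm in front of the detector's front face, 170 mm above the worktop, 35 mm right (-y) of the detector's centre. The stud points straight out of the face (-x of the detector): neck 8 mm diameter, 9 mm long from the face to the back of the head; head 20 mm diameter, 6 mm thick (its front is 15 mm from the face). Axes as the detector's.
- cover_pin (a point): Centre of the dust cover's pivot pin, on the detector, 55 mm left (+y) of and 55 mm below the stud, 20.5 mm in front of the front face; the pin's axis is the detector's x. The stand-off is 14 mm in diameter, the pin's end is 28 mm from the face.
- cover (a joint): Angle of the dust cover on its pin: an aluminium arm with a disc (48 mm diameter, 3 mm thick, 19 to 22 mm in front of the detector's face). At 0 the disc, 45 degrees up and to the right of the pin, covers the stud; growing values swing it over the top to the left (+y); the stop is at 1.57, where the disc is 45 degrees up and to the left of the pin. Friction (0.06 N m) holds it where it is left; a push of about 1 N at the knob moves it.
- cover_knob (a point): Middle of the black round knob at the centre of the cover's disc, 77.8 mm from the pin's axis. The knob is a rod 12 mm in diameter along the detector's x that stands out to 54 mm from the detector's front face; this point is 37.5 mm from the face. It can be pushed sideways.
- vial_shelf: The vial shelf, loose, about 0.25 kg, aluminium, standing upright on the worktop: a tray 75 deep (x) x 60 wide (y) with an 18 mm rim, at its rear (+x) edge an upright plate 60 wide, 5 thick, 114 mm high (rear face at x = +0.0375), with a keyhole in it, and on the plate's top a black square post. Origin: centre of the underside; at yaw 0 x points away from the robot, y to the left, z up (tray towards the robot).
- keyhole_entry (a point): Centre of the wide part of the keyhole, in the middle of the plate's thickness, 70 mm above the shelf's underside: an eight-sided opening 28 mm across. From it a slot 12 mm wide runs straight up to a closed end 102 mm above the underside. Axes as the shelf's.
- slot_end (a point): Where the stud's neck centre sits when the shelf hangs: in the slot 98 mm above the underside (28 mm above keyhole_entry), in the middle of the plate's thickness. Axes as the shelf's.
- grip_post (a point): Centre of the gripped part of the black square post, 140 mm above the shelf's underside, 24.5 mm behind its origin. The post is 26 x 26 mm, from 114 to 164 mm above the underside, its rear face flush with the plate's rear face.
- timer: Grey bench timer with a sloped front, 71 x 77 x 50 mm, loose. Origin: centre of its underside.
- beaker: Small clear beaker, 59 mm diameter, 64 mm high, loose. Origin: centre of its underside.
- jar: White reagent jar with a red cap, 38 mm diameter, 82 mm high, loose. Origin: centre of its underside.

How it is judged:
By the outcome, as a careful person would: the job done as asked, in the order asked, and still so for the second after the job is handed in, with the robot touching nothing.
It also fails if it takes over 64 s, if anything falls off the work surface, if the arm or the gripper's body presses on something with over 40 N, if the wrist force passes 120 N, or if a joint passes its speed limit or range.

## Robot

A 6-joint arm with a two-finger parallel gripper is mounted at the origin on a cart in front of the work surface, level with it; the furniture and walls round the work are solid. World frame = base frame: x ahead of the robot, y to its left, z up, the work surface at z = 0. Lengths are in m, angles in degrees, forces in N, time in s.
With the tool pointing down it reaches from about 0.35 to 0.875 m from the base axis. Payload 4.2 kg.
Tool frame: the origin (TCP) lies at the very end of the fingers, on their centre line; the grasp point (between the pads) lies 19 mm behind it; z points along the fingers, y is the line along which they close (so a half turn about z gives the same grasp; the last joint's range is limited). The gripper opens to 87 mm and grips with 3 to 60 N. Pads are 19 mm wide; open, the fingers measure 117 mm over their backs; the gripper's body (75 mm by 190 mm) begins 51 mm behind the grasp point.
Start: joints at [-48.667, 22.042, 0.453, 0, -68.411, -14.817], TCP at [0.279, -0.559, 0.203] pointing down, gripper open.
Joint ranges: [-179.83, 179.83], [-69.29, 118.12], [-61.27, 80.66], [-181.25, 117.63], [-171.15, -9.14], [-177.46, 177.46]. Speed limits (degrees/s): [159.86, 159.86, 180, 180, 180, 180].

## Interface

Orientations are given as a 3x3 rotation matrix whose columns are the frame's x, y, z axes.
In Python, from station import monitor, cams, ticket gives the robot as it stands.
- The arm moves only by the tool drive_tool, never from a script. Its argument "moves" is a list of rows, each an object with "delta_pos": the shift along the tool's x, y, z in mm, a list of three; "turn": the turn about the tool's z in rad; "claw": the opening, from 0 (shut) to 1 (fully open). A call has 1 to 12 rows; each row shifts and turns the commanded pose from where the row before left it, along the tool's axes as they then stand; what a row does not reach is not made up. A row lasts 1/8 s, in which the tool goes at most 62.5 mm and 10.7 degrees, less where a joint would pass 70% of its speed; a pose out of reach is approached as far as the arm can. A call is refused whole if a number of a shift passes 62.5 or a number of a turn 0.188, either way. A call with a gripper value outside its range is refused whole. The fingers move at their own pace and stop on an object; the grip force is fixed at half the most. Time passes only in rows, so rows that do not move let the fingers close. It gives the time, the measured TCP pose, the force, the opening and the grip force at its end, in the units of the state.
- monitor.sense(): the state, without advancing time (a new reading comes with each control period).
- cams.capture(name): name is "side" or "top" or "wrist"; returns a dict with "color" (420x560x3 uint8, red, green, blue), "range_z" (420x560 float32, m along the optical axis (not along the pixel's ray), 0 where there is no reading), "vertical_fov" (degrees; the focal length in pixels is half the picture's height over the tangent of half this angle, whatever the lens; pixels are square), "cx", "cy" (the principal point, pixels), "extrinsics" (4x4, takes a point from camera to world coordinates). Camera axes: x right, y down, z forward; pixel columns grow to the right and rows downward; lengths in m; the calibration is good to about 2 mm. A picture is of the moment at which its call begins.
- ticket.finish_job(): hands the job in; it is judged then, once.
The state is a dict: "time_s": time; "joints": joint angles; "joint_velocities": joint speeds; "effort": joint torques, N m; "tcp_pos": TCP position; "ee_rot": TCP orientation; "wrist_force": force on the tool from outside, world axes, zero at the start; "moment": the same for the moment, N m; "gripper_width": opening from 0.0 (shut) to 1.0 (fully open); "gripper_force": force on a finger pad.
Only numpy, scipy, OpenCV 4.12 (cv2) and the standard library are available. Lean on these libraries where they do the work, as an engineer would, in place of code of your own. Each camera call takes 0.05 s, during which the arm holds its last target. There are 200 camera calls.

## Working session

There is one attempt and no reset: what is moved stays moved. The work goes in short steps, Python scripts to look and compute and a tool call to move; the robot and the scene stay as the last step left them, time stands still between calls to the robot, and variables do not carry over. Pictures are saved under pics/ and viewed, at most 10 in all, crops included, and the job is handed in when it is done.

Besides the shell and the picture viewer there is one more tool, called as name(argument=value, ...) on one line, values as JSON. drive_tool: Moves the arm, as the interface text tells. Its arguments: {"type":"object","properties":{"moves":{"type":"array","items":{"type":"object","properties":{"delta_pos":{"type":"array","items":{"type":"number"}},"turn":{"type":"number"},"claw":{"type":"number"}}}}},"required":["moves"]}

```bash
ls; mkdir -p pics; cat > h.py <<'E'
import numpy as np,cv2
from station import monitor,cams,ticket
def cap(n):
    c=cams.capture(n); h=c["color"].shape[0]
    c["f"]=h/2/np.tan(np.radians(c["vertical_fov"])/2); c["E"]=np.array(c["extrinsics"]); return c
def pts(c):
    z=c["range_z"]; v,u=np.mgrid[:z.shape[0],:z.shape[1]]
    P=np.stack([(u-c["cx"])/c["f"]*z,(v-c["cy"])/c["f"]*z,z],-1)
    W=P@c["E"][:3,:3].T+c["E"][:3,3]; W[z==0]=np.nan; return W
def save(c,n): cv2.imwrite("pics/"+n,c["color"][:,:,::-1])
E
python3 - <<'E'
from h import *
s=monitor.sense(); print({k:np.round(s[k],3) for k in("time_s","tcp_pos","ee_rot","wrist_force","gripper_width")})
ims=[]
for n in("side","top","wrist"):
    c=cap(n); print(n,c["f"],c["cx"],c["cy"],np.round(c["E"],3).tolist()); np.save(n+".npy",pts(c)); np.save(n+"c.npy",c["color"]); save(c,n+"0.png")
    ims.append(c["color"])
E
```

```text
pics
{'time_s': np.float64(0.0), 'tcp_pos': array([ 0.279, -0.559,  0.201]), 'ee_rot': array([[-0.895, -0.446, -0.001],
       [-0.446,  0.895,  0.002],
       [ 0.   ,  0.002, -1.   ]]), 'wrist_force': array([ 0.31 , -0.034, -0.168]), 'gripper_width': np.float64(0.999)}
side 450.9940744882366 278.3806505383631 216.01882801927997 [[-0.532, -0.528, 0.662, -0.23], [-0.847, 0.337, -0.412, 0.288], [-0.006, -0.78, -0.626, 0.815], [0.0, 0.0, 0.0, 1.0]]
top 432.15106988020233 289.2329828697996 210.69105832031875 [[-0.007, -0.994, 0.113, 0.401], [-1.0, 0.008, 0.007, -0.182], [-0.007, -0.112, -0.994, 1.04], [0.0, 0.0, 0.0, 1.0]]
wrist 313.460159081423 275.9465787602799 215.0240185343755 [[-0.447, 0.862, 0.24, 0.214], [0.895, 0.43, 0.122, -0.593], [0.002, 0.269, -0.963, 0.383], [0.0, 0.0, 0.0, 1.0]]
```

View pics/side0.png

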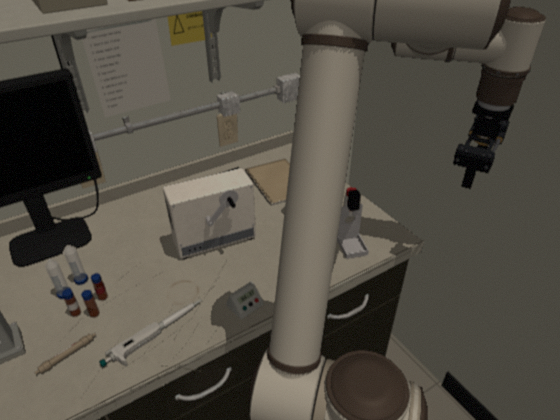

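View pics/top0.png

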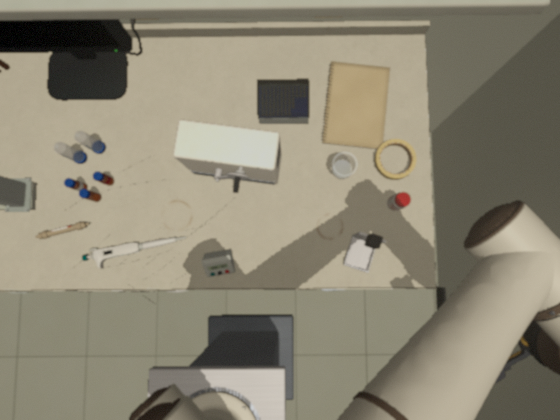

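The side view shows the detector (210,212), its cover and knob (230,202), and the shelf (352,215), partly behind the arm. The top view shows the detector top at (228,145), the knob at (237,184), the shelf at (361,252) with its post at (374,241), the jar at (402,200), the beaker at (343,165) and the timer at (217,263).

```bash
python3 - <<'E'
from h import *
W=np.load("top.npy");C=np.load("topc.npy").astype(int);S=np.load("side.npy")
def roi(u0,u1,v0,v1):
    m=np.zeros(W.shape[:2],bool);m[v0:v1,u0:u1]=1;return m
m=roi(165,290,110,190)&(abs(W[...,2]-.184)<.008)
r=cv2.minAreaRect((W[m][:,:2]*1000).astype(np.float32)); print("det",r,m.sum(),np.nanmedian(W[m][:,2]),cv2.boxPoints(r).tolist())
# knob / stuff in front
m=roi(210,260,165,200)&(C.sum(-1)<110); print("knob",m.sum(),np.nanmedian(W[m],0),np.nanmin(W[m],0),np.nanmax(W[m],0))
m=roi(335,395,225,280)
for lo,hi in((.15,.18),(.105,.125),(.01,.03),(.0005,.01)):
    k=m&(W[...,2]>lo)&(W[...,2]<hi)
    if k.sum()>5:
        r=cv2.minAreaRect((W[k][:,:2]*1000).astype(np.float32));print(lo,k.sum(),r,np.nanmedian(W[k][:,2]))
for n,b in dict(timer=(200,238,245,282),beaker=(325,360,148,182),jar=(390,415,188,212)).items():
    k=roi(*b)&(W[...,2]>.02);print(n,k.sum(),np.nanmedian(W[k],0),np.nanmax(W[k],0),np.nanmin(W[k],0))
c=C.astype(np.uint8)[:,:,::-1]
a=cv2.resize(c[110:200,165:290],None,fx=4,fy=4);b=cv2.resize(c[220:285,330:400],None,fx=5,fy=5)
o=np.zeros((400,860,3),np.uint8);o[:360,:500]=a;o[:325,505:855]=b
o=cv2.resize(o,(800,372));cv2.imwrite("pics/c1.png",o)
# side: detector front fit
d=S[170:262,160:262].reshape(-1,3);d=d[(d[:,2]>.03)&(d[:,2]<.15)&(d[:,0]<.75)]
print(len(d),np.nanmin(d,0),np.nanmax(d,0))
E
```

```text
det ((612.2743530273438, -44.123756408691406), (210.74691772460938, 130.2113800048828), 81.61603546142578) 4046 0.18350595934708225 [[532.5003662109375, -138.8782958984375], [661.3201904296875, -157.86392211914062], [692.04833984375, 50.63078308105469], [563.228515625, 69.61640930175781]]
  return np.nanmean(a, axis, out=out, keepdims=keepdims)
Traceback (most recent call last):
ValueError: zero-size array to reduction operation fmin which has no identity
```

```bash
python3 - <<'E' 2>&1 | grep -v Warn
from h import *
W=np.load("top.npy");C=np.load("topc.npy").astype(int);S=np.load("side.npy")
def roi(u0,u1,v0,v1):
    m=np.zeros(W.shape[:2],bool);m[v0:v1,u0:u1]=1;return m
m=(roi(165,290,110,190)&(abs(W[...,2]-.184)<.005)).astype(np.uint8)
m=cv2.morphologyEx(m,cv2.MORPH_OPEN,np.ones((11,11)))>0
r=cv2.minAreaRect((W[m][:,:2]*1000).astype(np.float32)); print("det",r,m.sum(),np.median(W[m][:,2]),np.round(cv2.boxPoints(r)).tolist())
m=roi(205,262,165,200)&(W[...,2]>.1)&(W[...,2]<.2)
o=np.array([.637,-.048]);a=np.radians(-8.4);R=np.array([[np.cos(a),-np.sin(a)],[np.sin(a),np.cos(a)]])
L=(W[m][:,:2]-o)@R; k=L[:,0]<-.05; print("knob",np.round(np.c_[L[k]*1000,W[m][k][:,2]*1000,C[m][k].sum(1)])[::6].tolist())
m=roi(335,395,225,280)
for lo,hi in((.15,.18),(.105,.125),(.01,.03),(-.003,.01)):
    k=m&(W[...,2]>lo)&(W[...,2]<hi)
    if k.sum()>5:
        r=cv2.minAreaRect((W[k][:,:2]*1000).astype(np.float32));print(lo,k.sum(),r,np.median(W[k][:,2]))
for n,b in dict(timer=(200,238,245,282),beaker=(325,360,148,182),jar=(390,415,188,212)).items():
    k=roi(*b)&(W[...,2]>.02);print(n,k.sum(),np.round([np.median(W[k],0),np.max(W[k],0),np.min(W[k],0)],3).tolist())
c=C.astype(np.uint8)[:,:,::-1]
a=cv2.resize(c[110:200,165:290],None,fx=4,fy=4);b=cv2.resize(c[220:285,330:400],None,fx=5,fy=5)
o=np.zeros((400,860,3),np.uint8);o[:360,:500]=a;o[:325,505:855]=b
cv2.imwrite("pics/c1.png",cv2.resize(o,(800,372)))
E
```

```text
det ((636.651611328125, -48.503082275390625), (208.26870727539062, 79.21511840820312), 82.07192993164062) 3023 0.18364758030472028 [[583.0, -146.0], [662.0, -157.0], [690.0, 49.0], [612.0, 60.0]]
knob [[-50.0, -28.0, 175.0, 395.0], [-52.0, -30.0, 178.0, 446.0], [-50.0, -42.0, 175.0, 428.0], [-54.0, -33.0, 177.0, 447.0], [-52.0, -44.0, 174.0, 387.0], [-51.0, 15.0, 121.0, 452.0], [-61.0, -24.0, 193.0, 429.0], [-59.0, -36.0, 196.0, 450.0], [-54.0, -44.0, 173.0, 370.0], [-53.0, 14.0, 119.0, 435.0], [-63.0, -22.0, 192.0, 383.0], [-62.0, -34.0, 197.0, 454.0], [-59.0, -45.0, 192.0, 407.0], [-55.0, 14.0, 119.0, 425.0], [-62.0, -17.0, 177.0, 318.0], [-62.0, -31.0, 185.0, 371.0], [-62.0, -44.0, 192.0, 434.0], [-58.0, 23.0, 118.0, 467.0], [-61.0, 5.0, 143.0, 371.0], [-62.0, -11.0, 160.0, 321.0], [-62.0, -27.0, 173.0, 267.0], [-62.0, -40.0, 179.0, 359.0], [-61.0, -53.0, 184.0, 374.0], [-62.0, 15.0, 133.0, 390.0], [-62.0, 1.0, 142.0, 342.0], [-63.0, -14.0, 154.0, 303.0], [-64.0, -30.0, 176.0, 195.0], [-62.0, -41.0, 171.0, 323.0], [-62.0, -55.0, 180.0, 344.0], [-62.0, 17.0, 120.0, 381.0], [-62.0, 
[... 628 characters left out ...]
 25.77736473083496), 71.27726745605469) 0.16329372574176643
0.105 43 ((438.9994201660156, -349.4122314453125), (59.226016998291016, 25.753812789916992), 71.68779754638672) 0.11463198696594978
0.01 131 ((415.7347412109375, -342.11968994140625), (60.569427490234375, 74.2756118774414), 71.17142486572266) 0.017537159998134877
-0.003 2710 ((418.53338623046875, -354.68560791015625), (144.27294921875, 129.01242065429688), 89.57917785644531) 0.0007466322601317188
timer 604 [[0.395, -0.01, 0.04], [0.422, 0.026, 0.054], [0.367, -0.043, 0.021]]
beaker 308 [[0.628, -0.306, 0.06], [0.651, -0.274, 0.068], [0.591, -0.332, 0.02]]
jar 303 [[0.532, -0.424, 0.08], [0.553, -0.411, 0.087], [0.516, -0.446, 0.02]]
```

View pics/c1.png

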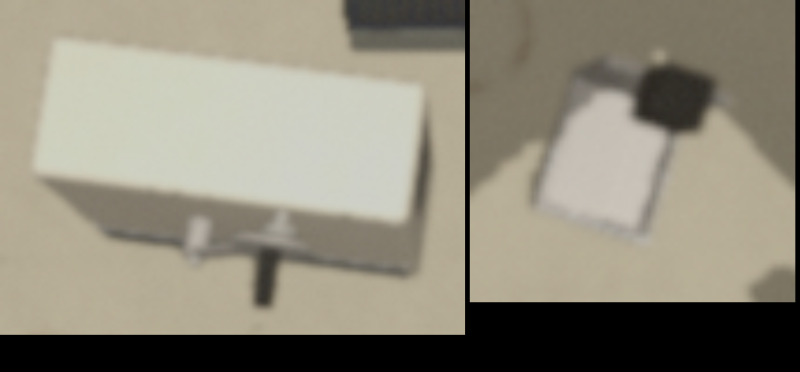

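The detector is at about (0.637, -0.049) with yaw -8.2° (top 208x79 mm, z 0.184). The shelf is at (0.416, -0.342) with yaw about -18.5°, its post at (0.439, -0.349). The sizes and heights agree with those given. Next I move to the right of the knob.

drive_tool(moves=[{"delta_pos": [0,0,-15],"turn": 0.187,"claw": 0},{"delta_pos": [0,0,-15],"turn": 0.187,"claw": 0},{"delta_pos": [0,0,-15],"turn": 0.187,"claw": 0},{"delta_pos": [0,0,-15],"turn": 0.043,"claw": 0},{"delta_pos": [-26,58,0],"claw": 0},{"delta_pos": [-26,58,0],"claw": 0},{"delta_pos": [-26,58,0],"claw": 0},{"delta_pos": [-26,58,0],"claw": 0},{"delta_pos": [-26,58,0],"claw": 0},{"delta_pos": [-26,58,0],"claw": 0},{"delta_pos": [-26,58,0],"claw": 0},{"delta_pos": [-22,54,0],"claw": 0}])

```text
invalid input
```

```bash
cat >> h.py <<'E'
O=np.array([.6367,-.0485]);YAW=-8.1
def Rz(d): a=np.radians(d); return np.array([[np.cos(a),-np.sin(a)],[np.sin(a),np.cos(a)]])
def det(x,y): return O+Rz(YAW)@np.array([x,y])
def st():
    s=monitor.sense(); R=np.array(s["ee_rot"]); t=np.array(s["tcp_pos"])
    l=Rz(YAW).T@(t[:2]-O)
    print("t",round(float(s["time_s"]),2),"tcp",np.round(t,4),"det-frame",np.round(l*1000,1),"yawY",round(np.degrees(np.arctan2(R[1,1],R[0,1])),2),"tilt",np.round(R[:,2],3),"F",np.round(s["wrist_force"],1),"w",round(float(s["gripper_width"]),3),"gf",np.round(s["gripper_force"],1)); return t,R
def go(x,y,z,t,R): d=R.T@(np.array([x,y,z])-t); print("tool delta mm",np.round(d*1000,1))
E
python3 - <<'E'
from h import *
t,R=st(); go(*det(-.078,-.085),.150,t,R)
c=cap("wrist"); save(c,"w1.png"); np.save("w1.npy",pts(c)); np.save("w1c.npy",c["color"]); print(c["E"])
E
```

```text
t 0.15 tcp [ 0.2788 -0.5588  0.2017] det-frame [-282.4 -555.6] yawY 116.51 tilt [-0.001  0.001 -1.   ] F [ 0.2 -1.4 -0.4] w 1.006 gf 0.0
tool delta mm [-435.5  271.2   52.1]
[[-0.44653637  0.86208052  0.23962982  0.21373329]
 [ 0.89476383  0.42970837  0.12144306 -0.59283932]
 [ 0.00172276  0.26864084 -0.96323888  0.38351563]
 [ 0.          0.          0.          1.        ]]
```

View pics/w1.png

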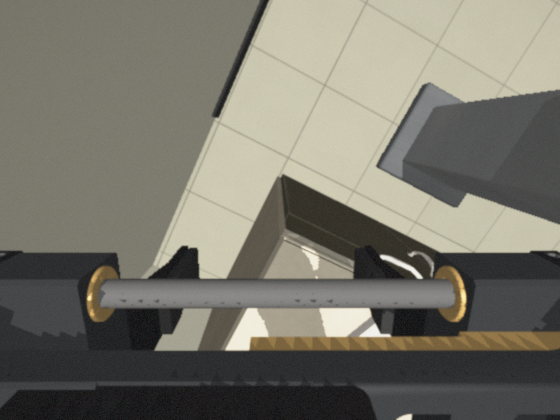

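The arm had not moved: the wrist view shows only the open fingers (180–370, 290) over the bench edge. Every row probably needs all three fields, so I send it again in full.

drive_tool(moves=[{"delta_pos": [0,0,-15],"turn": 0.187,"claw": 0},{"delta_pos": [0,0,-15],"turn": 0.187,"claw": 0},{"delta_pos": [0,0,-15],"turn": 0.187,"claw": 0},{"delta_pos": [0,0,-15],"turn": 0.043,"claw": 0},{"delta_pos": [-26,58,0],"turn": 0,"claw": 0},{"delta_pos": [-26,58,0],"turn": 0,"claw": 0},{"delta_pos": [-26,58,0],"turn": 0,"claw": 0},{"delta_pos": [-26,58,0],"turn": 0,"claw": 0},{"delta_pos": [-26,58,0],"turn": 0,"claw": 0},{"delta_pos": [-26,58,0],"turn": 0,"claw": 0},{"delta_pos": [-26,58,0],"turn": 0,"claw": 0},{"delta_pos": [-22,54,0],"turn": 0,"claw": 0}])

```text
time_s: 1.7
tcp_pos: [0.5426, -0.1367, 0.2625]
ee_rot: [[-0.99, 0.14, 0.0], [0.14, 0.99, 0.0], [-0.0, 0.0, -1.0]]
wrist_force: [0.0, -0.6, 0.2]
gripper_width: 0.011
gripper_force: 0.0
```

```bash
python3 - <<'E'
from h import *
t,R=st(); go(*det(-.078,-.085),.150,t,R)
c=cap("wrist"); save(c,"w2.png"); np.save("w1.npy",pts(c)); np.save("w1c.npy",c["color"])
E
```

```text
t 1.7 tcp [ 0.5426 -0.1367  0.2625] det-frame [ -80.7 -100.6] yawY 81.94 tilt [ 0.  0. -1.] F [ 0.  -0.6  0.2] w 0.011 gf 0.0
tool delta mm [ -2.7  15.6 112.5]
```

drive_tool(moves=[{"delta_pos": [-2,0,56],"turn": 0,"claw": 0},{"delta_pos": [0,0,56],"turn": 0,"claw": 0},{"delta_pos": [0,0,0],"turn": 0,"claw": 0},{"delta_pos": [0,12,0],"turn": 0,"claw": 0},{"delta_pos": [0,12,0],"turn": 0,"claw": 0},{"delta_pos": [0,12,0],"turn": 0,"claw": 0},{"delta_pos": [0,12,0],"turn": 0,"claw": 0},{"delta_pos": [0,0,0],"turn": 0,"claw": 0}])

```text
time_s: 2.75
tcp_pos: [0.5508, -0.0905, 0.151]
ee_rot: [[-0.99, 0.139, 0.001], [0.139, 0.99, 0.0], [-0.001, 0.0, -1.0]]
wrist_force: [-0.1, 0.4, -0.1]
gripper_width: 0.004
gripper_force: 0.0
```

```bash
python3 - <<'E'
from h import *
st(); c=cap("wrist"); save(c,"w3.png")
E
```

```text
t 2.75 tcp [ 0.5508 -0.0905  0.151 ] det-frame [-79.1 -53.7] yawY 82.0 tilt [ 0.001  0.    -1.   ] F [-0.1  0.4 -0.1] w 0.004 gf 0.0
```

View pics/w3.png

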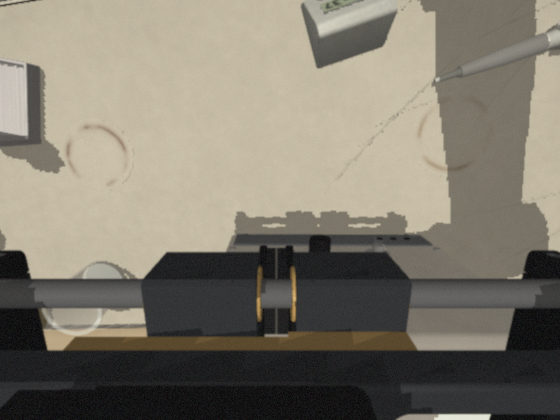

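The wrist view shows the shut fingers (277,250) just to the right of the knob (320,245), in front of the face and clear of it. I start the sweep.

drive_tool(moves=[{"delta_pos": [0,10,0],"turn": 0,"claw": 0},{"delta_pos": [0,10,0],"turn": 0,"claw": 0},{"delta_pos": [0,10,0],"turn": 0,"claw": 0},{"delta_pos": [0,10,0],"turn": 0,"claw": 0},{"delta_pos": [0,10,0],"turn": 0,"claw": 0},{"delta_pos": [0,10,0],"turn": 0,"claw": 0},{"delta_pos": [0,10,0],"turn": 0,"claw": 0},{"delta_pos": [0,10,0],"turn": 0,"claw": 0},{"delta_pos": [0,10,0],"turn": 0,"claw": 0},{"delta_pos": [0,10,0],"turn": 0,"claw": 0},{"delta_pos": [0,8,0],"turn": 0,"claw": 0}])

```text
time_s: 4.18
tcp_pos: [0.5656, 0.0159, 0.1503]
ee_rot: [[-0.99, 0.141, -0.001], [0.141, 0.99, -0.0], [0.001, -0.0, -1.0]]
wrist_force: [-0.4, -1.5, -0.9]
gripper_width: 0.008
gripper_force: 0.7
```

drive_tool(moves=[{"delta_pos": [0,3,0],"turn": 0,"claw": 0},{"delta_pos": [0,2,0],"turn": 0,"claw": 0},{"delta_pos": [0,0,0],"turn": 0,"claw": 0}])

```text
time_s: 4.55
tcp_pos: [0.5666, 0.0205, 0.1507]
ee_rot: [[-0.99, 0.141, 0.0], [0.141, 0.99, 0.0], [-0.0, 0.0, -1.0]]
wrist_force: [-0.0, -1.0, 0.2]
gripper_width: 0.007
gripper_force: 0.1
```

```bash
python3 - <<'E'
from h import *
st()
E
```

```text
t 4.55 tcp [0.5666 0.0205 0.1507] det-frame [-79.2  58.4] yawY 81.91 tilt [ 0.  0. -1.] F [-0.  -1.   0.2] w 0.007 gf 0.1
```

Pushing on gently until the stop shows in the force.

drive_tool(moves=[{"delta_pos": [0,2,0],"turn": 0,"claw": 0},{"delta_pos": [0,2,0],"turn": 0,"claw": 0},{"delta_pos": [0,0,0],"turn": 0,"claw": 0}])

```text
time_s: 4.92
tcp_pos: [0.5671, 0.0244, 0.1506]
ee_rot: [[-0.99, 0.141, 0.0], [0.141, 0.99, 0.0], [-0.0, 0.0, -1.0]]
wrist_force: [0.1, -0.3, 0.3]
gripper_width: 0.008
gripper_force: 0.3
```

drive_tool(moves=[{"delta_pos": [0,2,0],"turn": 0,"claw": 0},{"delta_pos": [0,1,0],"turn": 0,"claw": 0},{"delta_pos": [0,0,0],"turn": 0,"claw": 0}])

```text
time_s: 5.3
tcp_pos: [0.567, 0.0248, 0.1506]
ee_rot: [[-0.99, 0.141, -0.002], [0.141, 0.99, -0.004], [0.001, -0.004, -1.0]]
wrist_force: [0.9, -8.7, -1.0]
gripper_width: 0.001
gripper_force: 3.9
```

The force shows the stop was reached (8.7 N). I back off, rise and go over the shelf's post.

drive_tool(moves=[{"delta_pos": [0,-20,0],"turn": 0,"claw": 0},{"delta_pos": [0,0,-60],"turn": 0,"claw": 0},{"delta_pos": [0,0,-60],"turn": 0,"claw": 0},{"delta_pos": [10.6,-52.6,0],"turn": 0,"claw": 0},{"delta_pos": [10.6,-52.6,0],"turn": 0,"claw": 0},{"delta_pos": [10.6,-52.6,0],"turn": 0,"claw": 0.8},{"delta_pos": [10.6,-52.6,0],"turn": 0,"claw": 0.8},{"delta_pos": [10.6,-52.6,0],"turn": 0,"claw": 0.8},{"delta_pos": [10.6,-52.6,0],"turn": 0,"claw": 0.8},{"delta_pos": [10.6,-52.6,0],"turn": 0,"claw": 0.8},{"delta_pos": [0,0,0],"turn": 0.183,"claw": 0.8},{"delta_pos": [0,0,0],"turn": 0,"claw": 0.8}])

```text
time_s: 6.8
tcp_pos: [0.4389, -0.3474, 0.2706]
ee_rot: [[-0.948, 0.318, 0.001], [0.318, 0.948, 0.0], [-0.001, 0.001, -1.0]]
wrist_force: [0.0, -0.2, 0.3]
gripper_width: 0.715
gripper_force: 0.0
```

```bash
python3 - <<'E'
from h import *
t,R=st(); go(.4387,-.3492,.121,t,R)
c=cap("wrist"); save(c,"w4.png"); W=pts(c)
k=(W[...,2]>.15)&(W[...,2]<.172)
k&=(np.hypot(W[...,0]-.439,W[...,1]+.349)<.03)
if k.sum()>10:print(k.sum(),cv2.minAreaRect((W[k][:,:2]*1000).astype(np.float32)),np.median(W[k][:,2]))
c=cap("side"); save(c,"s4.png"); W=pts(c)
L=(W[...,:2]-O)@Rz(YAW); k=(L[...,0]<-.07)&(L[...,0]>-.1)&(W[...,2]>.14)&(abs(L[...,1])<.11)&(W[...,2]<.21)
print("knob det-frame",k.sum(),np.median(L[k],0),np.median(W[k][:,2]))
k=(L[...,0]<-.058)&(L[...,0]>-.066)&(W[...,2]>.1)&(abs(L[...,1])<.11)&(W[...,2]<.21)
print("disc",k.sum(),np.min(L[k],0),np.max(L[k],0),W[k][:,2].max())
k=(L[...,0]<-.035)&(L[...,0]>-.045)&(W[...,2]>.03)&(abs(L[...,1])<.1)&(W[...,2]<.13)
print("face x",k.sum(),np.polyfit(L[k][:,1],L[k][:,0],1))
E
```

```text
t 6.8 tcp [ 0.4389 -0.3474  0.2706] det-frame [-153.7 -323.7] yawY 71.45 tilt [ 0.001  0.    -1.   ] F [ 0.  -0.2  0.3] w 0.715 gf 0.0
tool delta mm [ -0.3  -1.9 149.6]
754 ((438.2709655761719, -349.3778076171875), (26.098377227783203, 25.34772300720215), 71.36237335205078) 0.16339139293635094
knob det-frame 52 [-0.08788824  0.0770037 ] 0.1742541922554971
disc 327 [-0.06588231 -0.03832782] [-0.05807557  0.09995367] 0.19453476208771148
face x 1716 [ 0.00122958 -0.04231873]
```

View pics/w4.png

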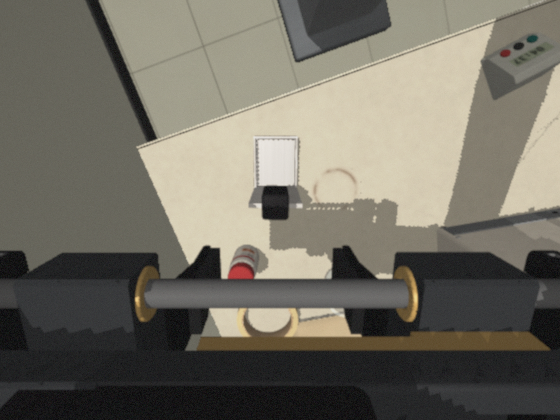

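View pics/s4.png

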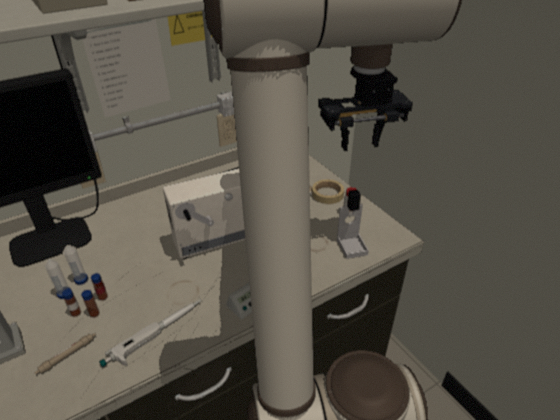

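The wrist view confirms the post at (275,203), measured at (0.438, -0.349), yaw -18.6. The side view shows the cover swung left (knob at about (187,213), within 3–4 mm of its stop position) and the bare stud at (228,196). I descend and grip.

drive_tool(moves=[{"delta_pos": [0,-2,50],"turn": 0,"claw": 0.8},{"delta_pos": [0,0,50],"turn": 0,"claw": 0.8},{"delta_pos": [0,0,30],"turn": 0,"claw": 0.8},{"delta_pos": [0,0,20],"turn": 0,"claw": 0.8},{"delta_pos": [0,0,0],"turn": 0,"claw": 0.8},{"delta_pos": [0,0,0],"turn": 0,"claw": 0},{"delta_pos": [0,0,0],"turn": 0,"claw": 0},{"delta_pos": [0,0,0],"turn": 0,"claw": 0},{"delta_pos": [0,0,0],"turn": 0,"claw": 0},{"delta_pos": [0,0,0],"turn": 0,"claw": 0},{"delta_pos": [0,0,0],"turn": 0,"claw": 0}])

```text
time_s: 8.28
tcp_pos: [0.4387, -0.3485, 0.1206]
ee_rot: [[-0.948, 0.319, 0.0], [0.319, 0.948, 0.0], [-0.0, 0.0, -1.0]]
wrist_force: [-0.2, 0.6, 2.1]
gripper_width: 0.295
gripper_force: 30.0
```

```bash
python3 - <<'E'
from h import *
st()
E
```

```text
t 8.28 tcp [ 0.4387 -0.3485  0.1206] det-frame [-153.8 -324.9] yawY 71.43 tilt [ 0.  0. -1.] F [-0.2  0.6  2.1] w 0.295 gf 30.0
```

```bash
python3 - <<'E'
from h import *
T=np.r_[det(-.055,-.035),.170]
ims=[]
for n,r,sc in(("side",22,9),("top",22,9)):
    c=cap(n); Pc=c["E"][:3,:3].T@(T-c["E"][:3,3]); u=Pc[0]/Pc[2]*c["f"]+c["cx"]; v=Pc[1]/Pc[2]*c["f"]+c["cy"]
    print(n,u,v); u0,v0=int(u)-r,int(v)-r
    im=c["color"][v0:v0+2*r,u0:u0+2*r,::-1]; b=cv2.resize(im,None,fx=sc,fy=sc,interpolation=cv2.INTER_NEAREST)
    cv2.drawMarker(b,(int((u-u0+.5)*sc),int((v-v0+.5)*sc)),(0,0,255),0,12); ims.append(b); print("crop",u0,v0)
    W=pts(c)[v0:v0+2*r,u0:u0+2*r]; L=(W[...,:2]-O)@Rz(YAW)
    k=(L[...,0]<-.048)&(L[...,0]>-.062)&(abs(L[...,1]+.035)<.02)&(W[...,2]>.15)
    if k.sum(): print(k.sum(),"head det-frame mean",L[k].mean(0),"min",L[k].min(0),"max",L[k].max(0),"z",W[k][:,2].min(),W[k][:,2].max())
cv2.imwrite("pics/stud.png",np.hstack(ims))
E
```

```text
side 229.28854460438203 197.12836774493007
crop 207 175
49 head det-frame mean [-0.0559264  -0.03291028] min [-0.06036017 -0.04222226] max [-0.04836217 -0.02364762] z 0.16029287366880218 0.18072817136440178
top 239.92855175461924 173.42954506710296
crop 217 151
35 head det-frame mean [-0.0529117  -0.03552828] min [-0.05545974 -0.04351665] max [-0.04956415 -0.02674035] z 0.16422529831265198 0.18108776433781248
```

View pics/stud.png

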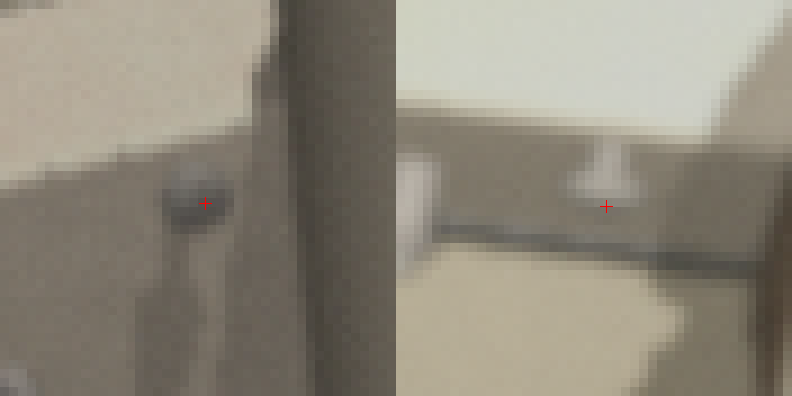

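Both views show the stud's head where predicted: the top view gives y -35.5 and the side view -33, so I use -34.5 in the detector frame. I lift, turn back and carry the shelf to a point in front of the stud.

drive_tool(moves=[{"delta_pos": [0,0,-15],"turn": 0,"claw": 0},{"delta_pos": [0,0,-30],"turn": 0,"claw": 0},{"delta_pos": [0,0,-35],"turn": 0,"claw": 0},{"delta_pos": [0,0,-20],"turn": 0,"claw": 0},{"delta_pos": [0,0,0],"turn": -0.092,"claw": 0},{"delta_pos": [0,0,0],"turn": -0.091,"claw": 0},{"delta_pos": [-7,35,0],"turn": 0,"claw": 0},{"delta_pos": [-7,35,0],"turn": 0,"claw": 0},{"delta_pos": [-7,35,0],"turn": 0,"claw": 0},{"delta_pos": [-7,35,0],"turn": 0,"claw": 0},{"delta_pos": [-7,35,0],"turn": 0,"claw": 0},{"delta_pos": [-7,35,0],"turn": 0,"claw": 0}])

```text
time_s: 9.88
tcp_pos: [0.5099, -0.1454, 0.2211]
ee_rot: [[-0.99, 0.141, 0.0], [0.141, 0.99, 0.0], [-0.0, 0.0, -1.0]]
wrist_force: [-0.5, -0.3, -2.4]
gripper_width: 0.295
gripper_force: 30.0
```

drive_tool(moves=[{"delta_pos": [-7,35,0],"turn": 0,"claw": 0},{"delta_pos": [-7,25,0],"turn": 0,"claw": 0},{"delta_pos": [0,15,0],"turn": 0,"claw": 0},{"delta_pos": [0,5,0],"turn": 0,"claw": 0},{"delta_pos": [0,0,0],"turn": 0,"claw": 0},{"delta_pos": [0,0,0],"turn": 0,"claw": 0}])

```text
time_s: 10.62
tcp_pos: [0.5346, -0.07, 0.2206]
ee_rot: [[-0.99, 0.142, -0.0], [0.142, 0.99, -0.0], [0.0, -0.0, -1.0]]
wrist_force: [0.2, 0.1, -2.4]
gripper_width: 0.295
gripper_force: 30.0
```

```bash
python3 - <<'E'
from h import *
t,R=st(); go(*det(-.093,-.0345),.2206,t,R)
ims=[]
for n in("side","top","wrist"):
    c=cap(n); save(c,n+"5.png"); np.save(n+"5.npy",pts(c)); ims.append(cv2.resize(c["color"][:,:,::-1],(400,300)))
    W=pts(c); L=(W[...,:2]-O)@Rz(YAW)
    if n!="side":
        k=(abs(W[...,2]-.118)<.006)&(L[...,0]>-.25)&(L[...,0]<-.07)&(abs(L[...,1]+.035)<.06)
        if k.sum()>10: print(n,k.sum(),cv2.minAreaRect((L[k]*1000).astype(np.float32)))
o=np.zeros((600,800,3),np.uint8);o[:300,:400]=ims[0];o[:300,400:]=ims[1];o[300:,:400]=ims[2];cv2.imwrite("pics/m5.png",o)
E
```

```text
t 10.62 tcp [ 0.5346 -0.07    0.2206] det-frame [-98.  -35.7] yawY 81.86 tilt [-0. -0. -1.] F [ 0.2  0.1 -2.4] w 0.295 gf 30.0
tool delta mm [-5.   1.2  0. ]
top 125 ((-127.09393310546875, -37.681175231933594), (65.34892272949219, 59.69541931152344), 0.0743054673075676)
wrist 977 ((-124.20713806152344, -36.980796813964844), (60.10774612426758, 70.47113800048828), 89.9371337890625)
```

View pics/m5.png

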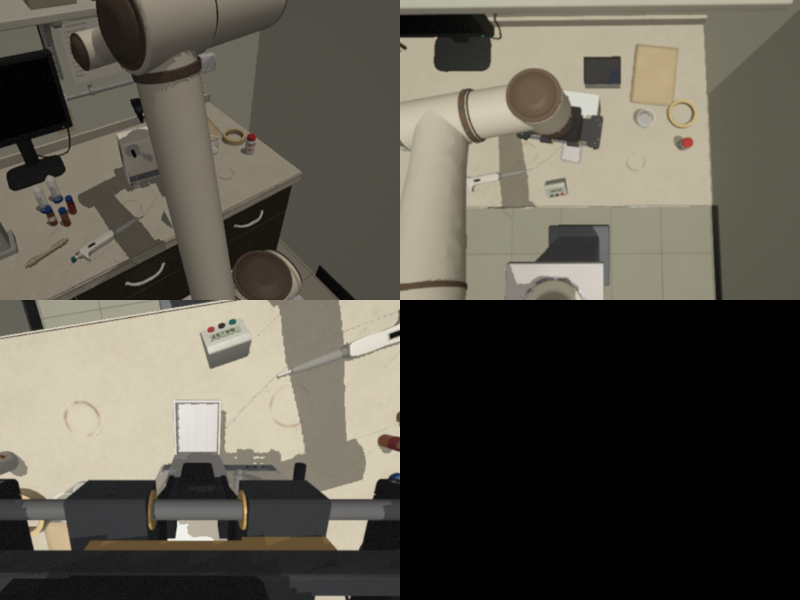

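The wrist panel (lower left) shows the shelf square in the grip with its tray at (197,428). In the top camera's frame the shelf sits about 2 mm to the right of the stud. I correct by +2 mm in y and move in.

drive_tool(moves=[{"delta_pos": [-10,2,0],"turn": 0,"claw": 0},{"delta_pos": [-10,0,0],"turn": 0,"claw": 0},{"delta_pos": [-5,0,0],"turn": 0,"claw": 0},{"delta_pos": [-2,0,0],"turn": 0,"claw": 0},{"delta_pos": [0,0,0],"turn": 0,"claw": 0},{"delta_pos": [-2,0,0],"turn": 0,"claw": 0},{"delta_pos": [-2,0,0],"turn": 0,"claw": 0},{"delta_pos": [-2,0,0],"turn": 0,"claw": 0},{"delta_pos": [0,0,0],"turn": 0,"claw": 0}])

```text
time_s: 11.9
tcp_pos: [0.568, -0.072, 0.2205]
ee_rot: [[-0.99, 0.141, -0.0], [0.141, 0.99, -0.0], [0.0, -0.0, -1.0]]
wrist_force: [0.9, -0.1, -2.8]
gripper_width: 0.298
gripper_force: 30.0
```

drive_tool(moves=[{"delta_pos": [-2,0,0],"turn": 0,"claw": 0},{"delta_pos": [-2,0,0],"turn": 0,"claw": 0},{"delta_pos": [-2,0,0],"turn": 0,"claw": 0},{"delta_pos": [0,0,0],"turn": 0,"claw": 0}])

```text
time_s: 12.4
tcp_pos: [0.574, -0.0728, 0.2205]
ee_rot: [[-0.99, 0.141, -0.0], [0.141, 0.99, -0.0], [0.0, -0.0, -1.0]]
wrist_force: [-0.8, 0.2, -2.4]
gripper_width: 0.295
gripper_force: 30.0
```

```bash
python3 - <<'E'
from h import *
t,R=st()
E
```

```text
t 12.4 tcp [ 0.574  -0.0728  0.2205] det-frame [-58.6 -32.9] yawY 81.91 tilt [-0. -0. -1.] F [-0.8  0.2 -2.4] w 0.295 gf 30.0
```

The head has passed into the wide part without contact. I feel for the face.

drive_tool(moves=[{"delta_pos": [-1.5,0,0],"turn": 0,"claw": 0},{"delta_pos": [-1.5,0,0],"turn": 0,"claw": 0},{"delta_pos": [0,0,0],"turn": 0,"claw": 0}])

```text
time_s: 12.78
tcp_pos: [0.5769, -0.0732, 0.2205]
ee_rot: [[-0.99, 0.141, -0.0], [0.141, 0.99, 0.0], [0.0, -0.0, -1.0]]
wrist_force: [0.4, -0.2, -2.6]
gripper_width: 0.298
gripper_force: 30.0
```

drive_tool(moves=[{"delta_pos": [-1,0,0],"turn": 0,"claw": 0},{"delta_pos": [0,0,0],"turn": 0,"claw": 0}])

```text
time_s: 13.02
tcp_pos: [0.5779, -0.0734, 0.2205]
ee_rot: [[-0.99, 0.141, 0.0], [0.141, 0.99, 0.0], [-0.0, 0.0, -1.0]]
wrist_force: [-0.2, -0.3, -2.2]
gripper_width: 0.293
gripper_force: 30.0
```

drive_tool(moves=[{"delta_pos": [-1,0,0],"turn": 0,"claw": 0},{"delta_pos": [0,0,0],"turn": 0,"claw": 0}])

```text
time_s: 13.28
tcp_pos: [0.5788, -0.0735, 0.2206]
ee_rot: [[-0.99, 0.141, 0.0], [0.141, 0.99, -0.0], [-0.0, -0.0, -1.0]]
wrist_force: [0.6, 0.2, -2.2]
gripper_width: 0.294
gripper_force: 30.0
```

drive_tool(moves=[{"delta_pos": [-1,0,0],"turn": 0,"claw": 0},{"delta_pos": [0,0,0],"turn": 0,"claw": 0}])

```text
time_s: 13.52
tcp_pos: [0.5793, -0.0737, 0.2204]
ee_rot: [[-0.99, 0.141, -0.001], [0.141, 0.99, 0.0], [0.001, -0.0, -1.0]]
wrist_force: [-1.8, 0.9, -1.5]
gripper_width: 0.297
gripper_force: 30.0
```

drive_tool(moves=[{"delta_pos": [-1,0,0],"turn": 0,"claw": 0},{"delta_pos": [0,0,0],"turn": 0,"claw": 0}])

```text
time_s: 13.78
tcp_pos: [0.5797, -0.0738, 0.2203]
ee_rot: [[-0.99, 0.141, -0.003], [0.141, 0.99, 0.0], [0.003, -0.0, -1.0]]
wrist_force: [-4.2, 0.0, -0.1]
gripper_width: 0.294
gripper_force: 30.0
```

The plate's rear touches the face. I back off 3 mm and slide down, watching the force.

drive_tool(moves=[{"delta_pos": [3,-0.6,0],"turn": 0,"claw": 0},{"delta_pos": [0,0,0],"turn": 0,"claw": 0},{"delta_pos": [0,0,3],"turn": 0,"claw": 0},{"delta_pos": [0,0,3],"turn": 0,"claw": 0},{"delta_pos": [0,0,3],"turn": 0,"claw": 0},{"delta_pos": [0,0,0],"turn": 0,"claw": 0}])

```text
time_s: 14.52
tcp_pos: [0.5776, -0.074, 0.2111]
ee_rot: [[-0.99, 0.141, -0.001], [0.141, 0.99, -0.0], [0.001, -0.0, -1.0]]
wrist_force: [0.0, 0.5, -2.2]
gripper_width: 0.299
gripper_force: 30.0
```

drive_tool(moves=[{"delta_pos": [0,0,2],"turn": 0,"claw": 0},{"delta_pos": [0,0,2],"turn": 0,"claw": 0},{"delta_pos": [0,0,2],"turn": 0,"claw": 0},{"delta_pos": [0,0,0],"turn": 0,"claw": 0}])

```text
time_s: 15.02
tcp_pos: [0.5776, -0.074, 0.2053]
ee_rot: [[-0.99, 0.141, -0.0], [0.141, 0.99, 0.0], [0.0, -0.0, -1.0]]
wrist_force: [-0.6, -0.3, -1.5]
gripper_width: 0.297
gripper_force: 30.0
```

```bash
python3 - <<'E'
from h import *
t,R=st()
E
```

```text
t 15.03 tcp [ 0.5776 -0.074   0.2053] det-frame [-55.  -33.5] yawY 81.91 tilt [-0.  0. -1.] F [-0.6 -0.3 -1.5] w 0.297 gf 30.0
```

drive_tool(moves=[{"delta_pos": [0,0,2],"turn": 0,"claw": 0},{"delta_pos": [0,0,2],"turn": 0,"claw": 0},{"delta_pos": [0,0,2],"turn": 0,"claw": 0},{"delta_pos": [0,0,0],"turn": 0,"claw": 0}])

```text
time_s: 15.52
tcp_pos: [0.5776, -0.074, 0.1993]
ee_rot: [[-0.99, 0.141, -0.001], [0.141, 0.99, -0.0], [0.001, -0.0, -1.0]]
wrist_force: [0.1, 0.8, -2.5]
gripper_width: 0.297
gripper_force: 30.0
```

drive_tool(moves=[{"delta_pos": [0,0,2],"turn": 0,"claw": 0},{"delta_pos": [0,0,2],"turn": 0,"claw": 0},{"delta_pos": [0,0,1],"turn": 0,"claw": 0},{"delta_pos": [0,0,0],"turn": 0,"claw": 0}])

```text
time_s: 16.02
tcp_pos: [0.5777, -0.074, 0.1944]
ee_rot: [[-0.99, 0.141, -0.0], [0.141, 0.99, -0.0], [0.0, -0.0, -1.0]]
wrist_force: [-0.9, 0.1, -2.7]
gripper_width: 0.299
gripper_force: 30.0
```

drive_tool(moves=[{"delta_pos": [0,0,1],"turn": 0,"claw": 0},{"delta_pos": [0,0,0],"turn": 0,"claw": 0}])

```text
time_s: 16.27
tcp_pos: [0.5777, -0.074, 0.1935]
ee_rot: [[-0.99, 0.141, -0.0], [0.141, 0.99, 0.0], [0.0, 0.0, -1.0]]
wrist_force: [-0.3, 0.3, -2.3]
gripper_width: 0.294
gripper_force: 30.0
```

drive_tool(moves=[{"delta_pos": [0,0,1],"turn": 0,"claw": 0},{"delta_pos": [0,0,0],"turn": 0,"claw": 0}])

```text
time_s: 16.52
tcp_pos: [0.5778, -0.074, 0.1927]
ee_rot: [[-0.99, 0.141, 0.0], [0.141, 0.99, -0.0], [-0.0, 0.0, -1.0]]
wrist_force: [0.7, -0.4, -0.6]
gripper_width: 0.295
gripper_force: 30.0
```

drive_tool(moves=[{"delta_pos": [0,0,0.5],"turn": 0,"claw": 0},{"delta_pos": [0,0,0],"turn": 0,"claw": 0}])

```text
time_s: 16.77
tcp_pos: [0.5778, -0.074, 0.1925]
ee_rot: [[-0.99, 0.141, 0.001], [0.141, 0.99, -0.0], [-0.001, -0.0, -1.0]]
wrist_force: [-0.7, 0.3, 0.7]
gripper_width: 0.296
gripper_force: 30.0
```

drive_tool(moves=[{"delta_pos": [0,0,0],"turn": 0,"claw": 0.4},{"delta_pos": [0,0,0],"turn": 0,"claw": 0.5},{"delta_pos": [0,0,0],"turn": 0,"claw": 0.6},{"delta_pos": [0,0,0],"turn": 0,"claw": 0.6}])

```text
time_s: 17.27
tcp_pos: [0.5777, -0.074, 0.1921]
ee_rot: [[-0.99, 0.141, 0.0], [0.141, 0.99, -0.0], [-0.0, -0.0, -1.0]]
wrist_force: [0.7, -0.0, 0.5]
gripper_width: 0.577
gripper_force: 0.0
```

drive_tool(moves=[{"delta_pos": [0,0,-10],"turn": 0,"claw": 0.6},{"delta_pos": [0,0,-30],"turn": 0,"claw": 0.6},{"delta_pos": [0,0,-50],"turn": 0,"claw": 0.6},{"delta_pos": [20,-50,-20],"turn": 0,"claw": 0.6},{"delta_pos": [20,-60,0],"turn": 0,"claw": 0.6},{"delta_pos": [20,-60,0],"turn": 0,"claw": 0.6},{"delta_pos": [20,-60,0],"turn": 0,"claw": 0.6},{"delta_pos": [0,-60,0],"turn": 0,"claw": 0.6},{"delta_pos": [0,0,0],"turn": 0,"claw": 0.6}])

```text
time_s: 18.4
tcp_pos: [0.4574, -0.3512, 0.3022]
ee_rot: [[-0.989, 0.146, -0.0], [0.146, 0.989, -0.001], [0.0, -0.001, -1.0]]
wrist_force: [-0.3, 0.4, 0.3]
gripper_width: 0.602
gripper_force: 0.0
```

```bash
python3 - <<'E'
from h import *
st(); ims=[]
for n in("side","top"):
    c=cap(n); save(c,n+"6.png"); W=pts(c); L=(W[...,:2]-O)@Rz(YAW)
    T=np.r_[det(-.06,-.01),.17]; Pc=c["E"][:3,:3].T@(T-c["E"][:3,3]); u=int(Pc[0]/Pc[2]*c["f"]+c["cx"]); v=int(Pc[1]/Pc[2]*c["f"]+c["cy"])
    ims.append(cv2.resize(c["color"][v-70:v+80,u-67:u+67,::-1],(400,448)))
    k=(abs(L[...,1]+.035)<.05)&(L[...,0]<-.02)&(L[...,0]>-.13)&(W[...,2]>.215)&(W[...,2]<.245)
    if k.sum()>5: print(n,"post",k.sum(),np.median(L[k],0),W[k][:,2].max())
    k=(abs(W[...,2]-.09)<.006)&(abs(L[...,1]+.035)<.05)&(L[...,0]<-.046)&(L[...,0]>-.14)
    if k.sum()>5: print(n,"rim",k.sum(),cv2.minAreaRect((L[k]*1000).astype(np.float32)),np.median(W[k][:,2]))
    k=(L[...,0]<-.075)&(L[...,0]>-.1)&(W[...,2]>.15)&(abs(L[...,1]-.075)<.03)&(W[...,2]<.21)
    if k.sum(): print(n,"knob",np.median(L[k],0),np.median(W[k][:,2]))
cv2.imwrite("pics/m6.png",np.hstack(ims))
E
```

```text
t 18.4 tcp [ 0.4574 -0.3512  0.3022] det-frame [-134.8 -325. ] yawY 81.58 tilt [-0.    -0.001 -1.   ] F [-0.3  0.4  0.3] w 0.602 gf 0.0
side post 159 [-0.06836215 -0.03165423] 0.23777627164348336
side rim 141 ((-83.36820983886719, -24.508140563964844), (74.46414184570312, 77.43134307861328), 0.003400167217478156) 0.08858538615341804
side knob [-0.09096751  0.07758371] 0.17305350310770867
top post 217 [-0.05719803 -0.03688032] 0.23960279556388597
top rim 66 ((-87.78001403808594, -9.25391960144043), (69.99950408935547, 24.841339111328125), 23.50200653076172) 0.08861731087880631
top knob [-0.08490426  0.07383322] 0.17439087161870698
```

View pics/m6.png

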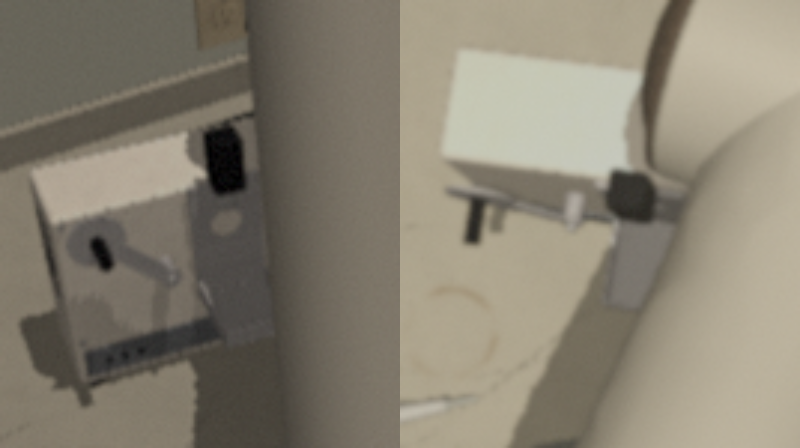

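The picture shows the shelf hanging upright on the stud: the head is visible over the slot at (227,222), the post at (224,158), and the cover and knob are aside at (97,248). The post top is about 0.238 (expected 0.236) and the rim is about 0.089 (expected 0.090). I hand the job in.

```bash
python3 -c "
from station import ticket
print(ticket.finish_job())"
```

```text
the job is handed in; nothing more can be done
None
```

The dust cover is swung aside to its stop, the vial shelf hangs upright on the stud with the gripper released and clear, the timer, beaker and jar were left alone, and the job was handed in at about 18.5 s.

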